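# Open the preamplifier's battery hatch with the pin tool and take out the pack

## Task

The battery pack of the preamplifier is due for charging. Take the straight pin tool from the tool stand, press down the recessed release in the battery hatch with it and, holding it down, push the hatch back until it is fully open, then put the pin tool back upright in a hole of the stand. Lift the battery pack out and set it gently down flat, grip up, in the low tray, leaving the other things where they are.

Things in the scene. Friction and masses are not known exactly. Their poses are not given: they have to be found in the camera images.
- case: Preamplifier, fixed: grey metal box, 260 long (x) x 150 wide (y), top deck 80 high. Origin: centre of its underside, on the table; x = the way the hatch opens, away from the robot (yaw within 0.3 rad); z up. Two aluminium rails on the deck (|y| 43 to 56, x -120 to 118, top at z = 90) hold the sliding battery hatch. Lengths here are in mm.
- hatch (a joint): Travel (m) of the battery hatch along the case's +x: 0 closed and latched, 0.096 open at its stop; stays where left, about 2 N of friction. Grey plate 128 long (closed: case x -119 to 9), 92 wide, 12 thick, upper face at z = 92.5. two teeth on the release lock it in a notch of the deck until pressed down; on the way they run under the deck and keep the release about 3 down.
- well (a point): Centre of the mouth of the round release well in the hatch's upper face (z = 92.5), on its centre line, 15 from its back (+x) edge: at case x = -8, y = 0 when closed; moves with the hatch. A straight hole 15 in diameter with a 1.5 chamfer; the release button is its floor, and its wall, 12 deep, is what the pin pushes against.
- release (a joint): How far (m) the release button at the bottom of the well is pressed: 0 up, 0.006 at its stop. Steel disc 13.6 in diameter, its top 5 below the well's mouth when up, 11 when fully down. Spring: 2.5 N to start, 5.8 N fully down. The hatch is freed when it is pressed more than about 0.0035.
- pin: Straight pin tool, 148 long, 0.11 kg, loose, standing in one of the stand's two end holes: plain straight round aluminium handle 22 in diameter, 70 long, with dark rings; below it a straight steel pin 8 in diameter (last 3: 6), 78 long. Origin: tip of the pin; z runs up along the tool to the handle's end.
- pin_shoulder (a point): On the pin tool's axis at the flat lower end of its handle, 78 above the tip; in the stand this shoulder rests on the top plate.
- stand: White tool stand, fixed, left or right of the case (the tray is on the other side): base plate 170 (x) x 70 (y) x 8, end walls, and a top plate 170 x 50 x 10 with its upper face at z = 90 and three holes 13 in diameter in a row along x. Origin: centre of its underside, z up; its x is within 0.25 rad of the world's.
- hole0 (a point): Centre of the stand's hole at its x = -50, at the upper face of the top plate (z = 90).
- hole1 (a point): Centre of the stand's middle hole (empty), at the upper face of the top plate.
- hole2 (a point): Centre of the stand's hole at its x = +50, at the upper face of the top plate.
- driver: Bystander: screwdriver with a black bulging handle (up to 36 in diameter, 60 long) standing in the stand's other end hole, 100 from the pin tool; its top is 150 above the table. Origin: its tip.
- bay_floor (a point): Centre of the battery bay's floor, 20 above the table, at case x = -68, y = 0. The bay lies under the closed hatch and is open at the top: 88 long (x), 78 wide (y), 60 deep below the deck; the hatch uncovers it wholly when fully open.
- pack: Battery pack, black plastic, 0.2 to 0.45 kg, loose in the bay: block 80 (x) x 66 (y) x 28 high; on its middle an upright lifting grip 50 long (x), 12 thick (y), from 28 to 56 above its underside. Origin: centre of its underside; x within 0.03 rad of the case's; z up. In the bay its top is at z = 76; about 33 from grip to side wall each side: fingers go in part closed (about 35 opening).
- tray: Low white tray for packs, fixed, 150 (x) x 140 (y) x 26 high, walls and floor 4 thick, empty. Origin: centre of its underside, z up.
- tape: Roll of paper tape lying flat, 100 in diameter, 22 high. A bystander. Origin: centre of its underside.
- duster: Air duster can, 60 in diameter, 185 high, standing. A bystander. Origin: centre of its underside.
- jar: Small amber glass jar with a black cap, 48 in diameter, 70 high, standing. A bystander. Origin: centre of its underside.
Mind the look-alikes: they are no part of the job. Leave any green, orange or yellow look-alike of the stand alone.

How it is judged (in metres and radians):
On the way, in this order (a step that is already met when the one before it is completed fails the run):
1. the pin tool presses the release down while the hatch is still closed (contact force between pin and release above 0.5 N and value of joint release above 0.0035 m and value of joint hatch below 0.006 m), for 0.04 s.
2. the hatch is pushed back past its latch with the release held down by the pin tool (contact force between pin and release above 0.5 N and value of joint release above 0.003 m and value of joint hatch above 0.015 m), for 0.04 s.
3. the hatch is fully open (value of joint hatch above 0.088 m), for 0.1 s.
4. the pin tool is back upright in a hole of the stand ((distance between pin_shoulder and hole0 below 0.008 m or distance between pin_shoulder and hole1 below 0.008 m or distance between pin_shoulder and hole2 below 0.008 m) and angle between pin's own z axis and vertical below 0.15 rad and contact force between pin and the fingers below 0.1 N), for 0.1 s.
At the end, for the whole second after the job is handed in: The hatch is open to within 8 mm of its stop; the pin tool stands upright in any hole of the stand with its shoulder on the top plate (within 8 mm); the pack lies flat on the tray's floor, grip up; nothing moves (value of joint hatch above 0.088 m and (distance between pin_shoulder and hole0 below 0.008 m or distance between pin_shoulder and hole1 below 0.008 m or distance between pin_shoulder and hole2 below 0.008 m) and angle between pin's own z axis and vertical below 0.15 rad and linear speed of each of pin, pack below 0.03 m/s and x of pack in the frame of tray between -0.045 and 0.045 m and y of pack in the frame of tray between -0.045 and 0.045 m and z of pack in the frame of tray below 0.007 m and angle between pack's own z axis and vertical below 0.08 rad); the robot touches nothing.
It fails at once if the pack is let go more than 25 mm above the tray's floor (z of pack in the frame of tray above 0.029 m and horizontal distance between pack and tray below 0.09 m and contact force between pack and the fingers below 0.02 N and contact force between pack and anything else below 0.02 N).
It fails at once if the screwdriver is disturbed (distance of driver from where it was at the start of the episode above 0.02 m).
It fails at once if the roll of tape is moved or knocked over (distance of tape from where it was at the start of the episode above 0.03 m or angle between tape's own z axis and vertical above 0.4 rad).
It fails at once if the air duster can is moved or knocked over (distance of duster from where it was at the start of the episode above 0.03 m or angle between duster's own z axis and vertical above 0.4 rad).
It fails at once if the jar is moved or knocked over (distance of jar from where it was at the start of the episode above 0.03 m or angle between jar's own z axis and vertical above 0.4 rad).
It also fails if it takes over 66 s, if anything falls off the work surface, if the arm or the gripper's body presses on something with over 40 N, if the wrist force passes 120 N, or if a joint passes its speed limit or range.

## Robot

A 7-joint arm with a two-finger parallel gripper is mounted at the origin on the work surface. World frame = base frame: x ahead of the robot, y to its left, z up, the work surface at z = 0. Lengths are in m, angles in degrees, forces in N, time in s.
With the tool pointing down it reaches from about 0.425 to 0.825 m from the base axis. Payload 3.6 kg.
Tool frame: the origin (TCP) lies at the very end of the fingers, on their centre line; the grasp point (between the pads) lies 19 mm behind it (r.grasp_offset is the distance from the TCP to the grasp point, in m); z points along the fingers, y is the line along which they close (so a half turn about z gives the same grasp; the last joint's range is limited). The gripper opens to 85 mm and grips with 20 to 120 N. Pads are 22 mm wide; open, the fingers measure 114 mm over their backs; the gripper's body (76 mm by 85 mm) begins 54 mm behind the grasp point. The pads swing forward as they close: fully open they stand 13 mm farther back than shut.
Start: joints at [63.169, 35.231, -0.722, 81.555, 0.464, 63.22, -2.315], TCP at [0.278, -0.588, 0.231] pointing down, gripper open.
Joint ranges: [-178.69, 178.69], [-17.37, 117.87], [-77.05, 75.6], [15.02, 138.74], [-78.02, 258.01], [0.78, 113.62], [-162.83, 162.83]. Speed limits (degrees/s): [159.86, 159.86, 180, 180, 180, 180, 180].

## Interface

Orientations are given as a 3x3 rotation matrix whose columns are the frame's x, y, z axes.
In Python, from workcell import monitor, viewer, close_job, r gives the robot as it stands.
- The arm moves only by the shell command python3 -m crank 'ROWS' [OPENING] [FORCE]. ROWS is JSON, a list of rows, each an object of numbers: "x", "y", "z": the shift along the tool's x, y, z in cm; "wx", "wy", "wz": the turn, a rotation vector about the tool's x, y, z in rad. A call has 1 to 12 rows; each row is the pose to reach, as a shift and turn from the pose commanded when the call began, along the tool's axes at that moment; what a row does not reach only later rows make up. A row lasts 1/12 s, in which the tool goes at most 41.7 mm and 7.16 degrees, less where a joint would pass 70% of its speed; a pose out of reach is approached as far as the arm can. A call with a gripper value outside its range is refused whole. OPENING is the closure, from 0 (fully open) to 1 (shut), set as the call begins (- or left out, the last holds). The fingers move at their own pace and stop on an object; FORCE is the grip in N (left out, the last holds). Time passes only in rows, so rows that repeat a pose let the fingers close. It gives the time, the measured TCP pose, the force, the opening and the grip force at its end, in the units of the state.
- monitor.observe(): the state, without advancing time (a new reading comes with each control period).
- viewer.get_image(name): name is "scene" or "top"; returns a dict with "image" (480x640x3 uint8, red, green, blue), "depth" (480x640 float32, m along the optical axis (not along the pixel's ray), 0 where there is no reading), "mtx" (3x3 intrinsics, pixels), "dist" ([k1, k2, p1, p2, k3] as OpenCV has them; the pictures are not rectified), "origin" and "orientation" of the camera in the world. Camera axes: x right, y up, looking along -z (the intrinsics and any distortion apply to the point x, -y, -z); pixel columns grow to the right and rows downward; lengths in m; the calibration is good to about 2 mm. A picture is of the moment at which its call begins.
- close_job(): hands the job in; it is judged then, once.
The state is a dict: "time": time; "qpos": joint angles; "dq": joint speeds; "joint_efforts": joint torques, N m; "position": TCP position; "tcp_rot": TCP orientation; "contact_force": force on the tool from outside, world axes, zero at the start; "ft_torque": the same for the moment, N m; "finger_gap": finger opening in m; "grasp_force": force on a finger pad.
Only numpy, scipy, OpenCV 4.12 (cv2) and the standard library are available. Lean on these libraries where they do the work, as an engineer would, in place of code of your own. Each camera call takes 0.05 s, during which the arm holds its last target. There are 200 camera calls.

## Working session

There is one attempt and no reset: what is moved stays moved. The work goes in short steps, Python scripts to look and compute and a shell command to move; the robot and the scene stay as the last step left them, time stands still between calls to the robot, and variables do not carry over. Pictures are saved under pics/ and viewed, at most 10 in all, crops included, and the job is handed in when it is done.

```bash
ls; mkdir -p pics; cat > h.py <<'E'
import numpy as np, cv2
from workcell import monitor, viewer, close_job, r
def cap(n,name):
    d=viewer.get_image(n); cv2.imwrite(f'pics/{name}.png',d['image'][:,:,::-1]); np.savez(f'pics/{name}.npz',**{k:np.array(v) for k,v in d.items()}); return d
def load(name): return dict(np.load(f'pics/{name}.npz'))
def rays(d,px):
    u=cv2.undistortPoints(np.array(px,float).reshape(-1,1,2),d['mtx'],d['dist']).reshape(-1,2)
    v=np.c_[u[:,0],-u[:,1],-np.ones(len(u))]
    return v@np.array(d['orientation']).T
def onplane(d,px,z):
    v=rays(d,px);o=np.array(d['origin']); return o+v*((z-o[2])/v[:,2])[:,None]
def cloud(d):
    H,W=d['depth'].shape; g=np.stack(np.meshgrid(np.arange(W),np.arange(H)),-1).reshape(-1,2)
    return (np.array(d['origin'])+rays(d,g)*d['depth'].reshape(-1,1)).reshape(H,W,3)
E
python3 - <<'E'
from h import *
for n in('top','scene'):
    d=cap(n,n+'0'); print(n,d['origin'],np.round(d['orientation'],3).tolist(),np.round(d['mtx'],1).tolist(),d['dist'])
s=monitor.observe(); print(s['time'],s['position'],np.round(s['tcp_rot'],3).tolist(),s['finger_gap'],s['contact_force'],r.grasp_offset)
E
```

```text
pics
top [ 0.37574919 -0.08376718  1.37493353] [[0.0, 0.994, -0.108], [-1.0, -0.001, -0.011], [-0.011, 0.108, 0.994]] [[608.9, 0.0, 322.1], [0.0, 608.9, 231.2], [0.0, 0.0, 1.0]] [-0.05046386  0.          0.          0.          0.        ]
scene [ 1.24229182 -0.12121864  0.77710637] [[0.036, -0.695, 0.718], [0.999, 0.016, -0.035], [0.013, 0.719, 0.695]] [[507.3, 0.0, 318.6], [0.0, 507.3, 241.0], [0.0, 0.0, 1.0]] [-0.02738028  0.          0.          0.          0.        ]
0.1 [ 0.27763649 -0.58694582  0.23024708] [[0.904, 0.428, -0.001], [0.428, -0.904, 0.002], [-0.0, -0.002, -1.0]] 0.08525160507179325 [-0.1650846   0.07592609 -0.13538102] 0.0187
```

View pics/top0.png

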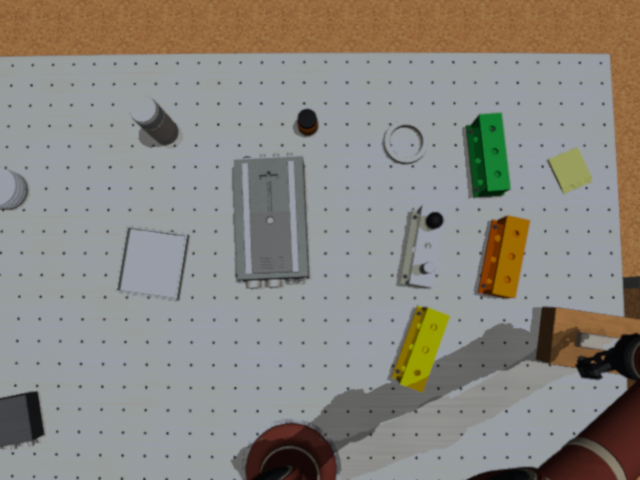

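View pics/scene0.png

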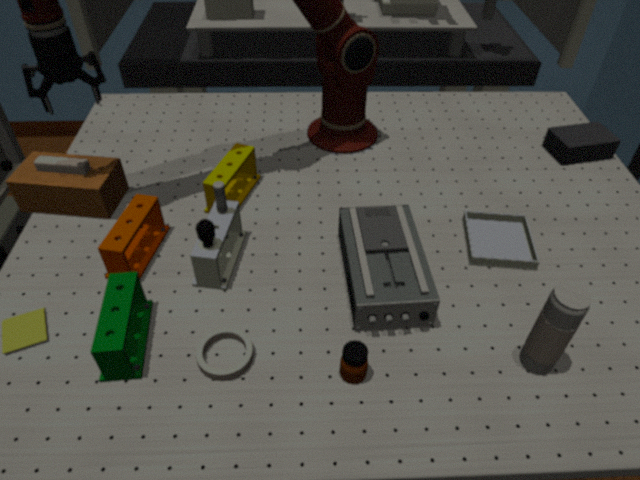

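The top view shows the stand (418,247) with the pin tool at the near hole (428,267) and the screwdriver at the far one (434,220). The case is at (270,218) with the well at (270,220), and the tray is at (154,263). I'll measure these next.

```bash
cat > m.py <<'E'
from h import *
d=load('top0'); C=cloud(d); im=d['image']; Z=C[...,2]
def box(mask,x0,x1,y0,y1):
    m=np.zeros(mask.shape,bool); m[y0:y1,x0:x1]=mask[y0:y1,x0:x1]; return m
def rect(m,z,n):
    c=max(cv2.findContours(m.astype(np.uint8),0,2)[0],key=cv2.contourArea)
    p=onplane(d,c.reshape(-1,2),z)[:,:2]
    (cx,cy),(w,h),a=cv2.minAreaRect((p*1000).astype(np.float32)); print(n,round(cx,1),round(cy,1),round(w,1),round(h,1),round(a,2), 'z med',np.median(Z[m]).round(4),m.sum())
gray=im.astype(int).mean(-1)
# case deck
rect(box((Z>.07)&(Z<.1),215,330,140,300),.08,'case')
# rails, bright
for a,b in((225,258),(285,310)): rect(box((Z>.07)&(Z<.1)&(gray>150),a,b,150,290),.09,'rail')
rect(box((Z>.08)&(Z<.1),395,450,195,295),.09,'stand')
m=box((Z>.145)&(Z<.2),400,450,255,285); print('pin top',C[m].mean(0),m.sum(),np.median(Z[m]))
rect(m,.16,'pin')
m=box((Z>.135)&(Z<.2),415,450,205,235); rect(m,.145,'driver')
rect(box((Z>.015)&(Z<.035),105,200,220,310),.026,'tray')
for n,(x,y,zz) in dict(well=(270,220,.0925),hole1=(428,245,.09)).items():
    p=im[y-14:y+15,x-14:x+15]; cv2.imwrite(f'pics/_{n}.png',cv2.resize(p[:,:,::-1],None,fx=12,fy=12,interpolation=cv2.INTER_CUBIC)); print(n,onplane(d,[[x,y]],zz),np.median(Z[y-1:y+2,x-1:x+2]))
a=cv2.imread('pics/_well.png');b=cv2.imread('pics/_hole1.png');cv2.imwrite('pics/wh.png',np.hstack([a,b]))
E
python3 m.py
```

```text
case 546.1 42.0 267.5 150.7 2.86 z med 0.0846 8356
rail 544.4 92.7 233.0 9.2 2.84 z med 0.0909 464
rail 548.7 -6.3 232.7 9.3 2.87 z med 0.0909 471
stand 483.7 -290.4 51.4 170.9 79.73 z med 0.0909 1461
pin top [ 0.43372857 -0.28078385  0.15969038] 106 0.16040411056640258
pin 433.3 -280.3 22.1 19.9 89.93 z med 0.1604 106
driver 531.7 -297.7 32.8 32.8 89.96 z med 0.1456 232
tray 451.8 311.9 143.2 148.6 81.89 z med 0.0251 654
well [[0.53862537 0.0414479  0.0925    ]] 0.08909692218963539
hole1 [[ 0.48531793 -0.2934721   0.09      ]] 0.010307957287778668
```

View pics/wh.png

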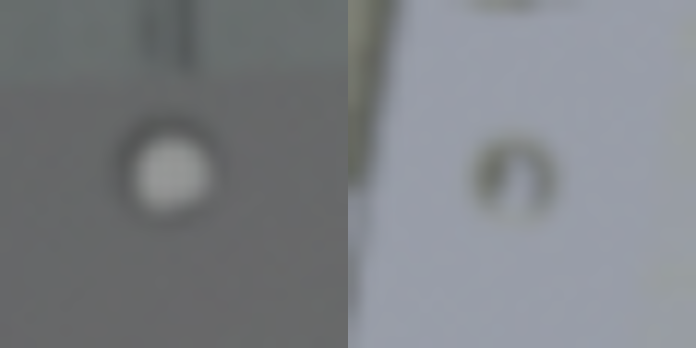

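Everything agrees with the given sizes: case yaw is about 2.8°, the well is at about (0.539, 0.042) and the pin at about (0.434, -0.281). I'll close the fingers along the push direction so the pin can't tilt, and start by moving over the pin.

```bash
cat >> h.py <<'E'
from scipy.spatial.transform import Rotation as Ro
def need(p,yaw):
    "shift (cm) and turn (rad), tool axes, to TCP p with tool pointing down and tool y at azimuth yaw (deg)"
    s=monitor.observe(); R=np.array(s['tcp_rot']); a=np.radians(yaw)
    y=np.array([np.cos(a),np.sin(a),0]); z=np.array([0,0,-1.]); T=np.c_[np.cross(y,z),y,z]
    print('need',np.round(R.T@(np.array(p)-s['position'])*100,2),np.round(Ro.from_matrix(R.T@T).as_rotvec(),3))
def st():
    s=monitor.observe(); print('t',round(s['time'],2),'p',np.round(s['position'],4),'F',np.round(s['contact_force'],1),'gap',round(s['finger_gap'],4),'grip',s['grasp_force'],'q',np.round(s['qpos'],0))
E
python3 -m crank '[{"x":27.2,"y":-21,"z":1,"wz":-1.18},{"x":27.2,"y":-21,"z":1,"wz":-1.18},{"x":27.2,"y":-21,"z":1,"wz":-1.18},{"x":27.2,"y":-21,"z":1,"wz":-1.18},{"x":27.2,"y":-21,"z":1,"wz":-1.18},{"x":27.2,"y":-21,"z":1,"wz":-1.18},{"x":27.2,"y":-21,"z":1,"wz":-1.18},{"x":27.2,"y":-21,"z":1,"wz":-1.18},{"x":27.2,"y":-21,"z":1,"wz":-1.18},{"x":27.2,"y":-21,"z":1,"wz":-1.18},{"x":27.2,"y":-21,"z":1,"wz":-1.18},{"x":27.2,"y":-21,"z":1,"wz":-1.18}]' 0
python3 -m crank '[{"x":0},{"x":0}]'
python3 -c "
from h import *
st(); need([.434,-.281,.118],2.8)"
```

```text
t 0.1 p [ 0.2776 -0.5869  0.2302] F [-0.2  0.1 -0.1] gap 0.0853 grip 0.0 q [63. 35. -1. 82.  0. 63. -2.]
need [ 27.22 -20.94  11.27] [-2.000e-03 -1.000e-03 -1.178e+00]schema error: expected keys x, y, z, wx, wy, wz
schema error: expected keys x, y, z, wx, wy, wz
```

```bash
python3 -m crank '[{"x":27.2,"y":-21,"z":1,"wx":0,"wy":0,"wz":-1.18},{"x":27.2,"y":-21,"z":1,"wx":0,"wy":0,"wz":-1.18},{"x":27.2,"y":-21,"z":1,"wx":0,"wy":0,"wz":-1.18},{"x":27.2,"y":-21,"z":1,"wx":0,"wy":0,"wz":-1.18},{"x":27.2,"y":-21,"z":1,"wx":0,"wy":0,"wz":-1.18},{"x":27.2,"y":-21,"z":1,"wx":0,"wy":0,"wz":-1.18},{"x":27.2,"y":-21,"z":1,"wx":0,"wy":0,"wz":-1.18},{"x":27.2,"y":-21,"z":1,"wx":0,"wy":0,"wz":-1.18},{"x":27.2,"y":-21,"z":1,"wx":0,"wy":0,"wz":-1.18},{"x":27.2,"y":-21,"z":1,"wx":0,"wy":0,"wz":-1.18},{"x":27.2,"y":-21,"z":1,"wx":0,"wy":0,"wz":-1.18},{"x":27.2,"y":-21,"z":1,"wx":0,"wy":0,"wz":-1.18}]' 0
python3 -m crank '[{"x":0,"y":0,"z":0,"wx":0,"wy":0,"wz":0},{"x":0,"y":0,"z":0,"wx":0,"wy":0,"wz":0}]'
python3 -c "
from h import *
st(); need([.434,-.281,.118],2.8)"
```

```text
time: 1.1
position: [0.4335, -0.2818, 0.221]
tcp_rot: [[-0.049, 0.999, -0.001], [0.999, 0.049, 0.0], [0.0, -0.001, -1.0]]
contact_force: [-0.2, -0.2, -0.0]
finger_gap: 0.0853
grasp_force: 0.0
time: 1.27
position: [0.4334, -0.2823, 0.2211]
tcp_rot: [[-0.048, 0.999, -0.001], [0.999, 0.048, -0.0], [-0.0, -0.001, -1.0]]
contact_force: [-0.2, 0.3, -0.1]
finger_gap: 0.0857
grasp_force: 0.0
t 1.27 p [ 0.4334 -0.2823  0.2211] F [-0.2  0.3 -0.1] gap 0.0857 grip 0.0 q [ 45.  25. -21. 104.  11.  53.  22.]
need [ 0.13  0.07 10.31] [-0.001  0.    -0.001]
```

```bash
python3 -m crank '[{"x":0.1,"y":0.1,"z":3,"wx":0,"wy":0,"wz":0},{"x":0.1,"y":0.1,"z":6,"wx":0,"wy":0,"wz":0},{"x":0.1,"y":0.1,"z":8,"wx":0,"wy":0,"wz":0},{"x":0.1,"y":0.1,"z":10,"wx":0,"wy":0,"wz":0},{"x":0.1,"y":0.1,"z":10.9,"wx":0,"wy":0,"wz":0},{"x":0.1,"y":0.1,"z":10.9,"wx":0,"wy":0,"wz":0},{"x":0.1,"y":0.1,"z":10.9,"wx":0,"wy":0,"wz":0}]'
python3 -m crank '[{"x":0,"y":0,"z":0,"wx":0,"wy":0,"wz":0},{"x":0,"y":0,"z":0,"wx":0,"wy":0,"wz":0},{"x":0,"y":0,"z":0,"wx":0,"wy":0,"wz":0},{"x":0,"y":0,"z":0,"wx":0,"wy":0,"wz":0},{"x":0,"y":0,"z":0,"wx":0,"wy":0,"wz":0},{"x":0,"y":0,"z":0,"wx":0,"wy":0,"wz":0},{"x":0,"y":0,"z":0,"wx":0,"wy":0,"wz":0},{"x":0,"y":0,"z":0,"wx":0,"wy":0,"wz":0},{"x":0,"y":0,"z":0,"wx":0,"wy":0,"wz":0},{"x":0,"y":0,"z":0,"wx":0,"wy":0,"wz":0},{"x":0,"y":0,"z":0,"wx":0,"wy":0,"wz":0},{"x":0,"y":0,"z":0,"wx":0,"wy":0,"wz":0}]' 1 80
```

```text
time: 1.85
position: [0.4351, -0.2808, 0.1125]
tcp_rot: [[-0.05, 0.999, 0.0], [0.999, 0.05, -0.0], [-0.0, 0.0, -1.0]]
contact_force: [0.1, 0.6, 1.0]
finger_gap: 0.0852
grasp_force: 0.0
time: 2.85
position: [0.4354, -0.2806, 0.113]
tcp_rot: [[-0.051, 0.999, 0.001], [0.999, 0.051, -0.001], [-0.001, 0.001, -1.0]]
contact_force: [-0.3, -0.1, 5.6]
finger_gap: 0.0205
grasp_force: 77.9
```

```bash
python3 -m crank '[{"x":0,"y":0,"z":-1,"wx":0,"wy":0,"wz":0},{"x":0,"y":0,"z":-3,"wx":0,"wy":0,"wz":0},{"x":0,"y":0,"z":-5,"wx":0,"wy":0,"wz":0},{"x":0,"y":0,"z":-8,"wx":0,"wy":0,"wz":0},{"x":0,"y":0,"z":-11,"wx":0,"wy":0,"wz":0},{"x":0,"y":0,"z":-12,"wx":0,"wy":0,"wz":0},{"x":0,"y":0,"z":-12,"wx":0,"wy":0,"wz":0},{"x":0,"y":0,"z":-12,"wx":0,"wy":0,"wz":0}]'
python3 - <<'E'
from h import *
cap('top','top1');cap('scene','scene1'); st(); need([.4355+.105,-.281+.323,.232],2.8)
d=load('scene1');im=d['image']
s=monitor.observe();p=np.array(s['position'])
def proj(d,P):
    R=d['orientation'];c=(np.array(P)-d['origin'])@R;c=c*[1,-1,-1]
    return cv2.projectPoints(c.reshape(-1,1,3),np.zeros(3),np.zeros(3),d['mtx'],d['dist'])[0].reshape(-1,2)
tip=p+[0,0,-.1];print(proj(d,[p,tip]))
u,v=proj(d,[tip])[0].astype(int)
cv2.imwrite('pics/tip.png',cv2.resize(im[v-90:v+50,u-70:u+70,::-1],None,fx=4,fy=4,interpolation=2))
E
```

```text
time: 3.52
position: [0.4343, -0.2802, 0.2318]
tcp_rot: [[-0.051, 0.999, -0.001], [0.999, 0.051, 0.0], [0.0, -0.001, -1.0]]
contact_force: [-0.7, 0.1, -0.9]
finger_gap: 0.0205
grasp_force: 78.3
t 3.62 p [ 0.4335 -0.2799  0.2304] F [ 0.3  0.4 -1.2] gap 0.02 grip 78.29185366630554 q [ 45.  25. -21. 103.  11.  54.  22.]
need [31.6  12.32 -0.13] [-0.004 -0.002  0.002]
[[215.56309065 152.95212788]
 [221.84410591 194.41469718]]
```

View pics/tip.png

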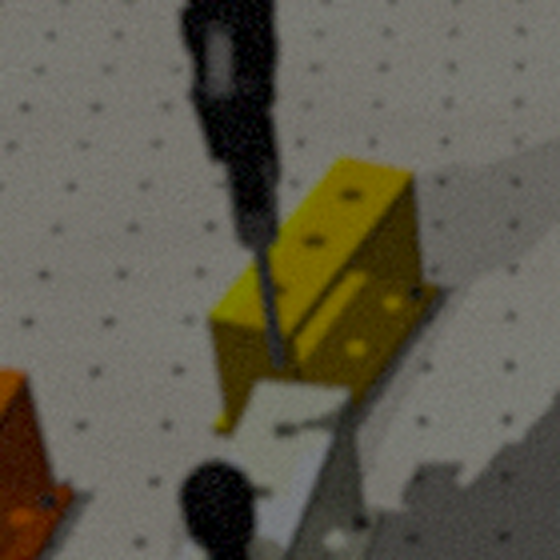

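The pin is held straight: its tip is at about (221.5,194.5), where the model predicts (221.8,194.4). I'll move over the well now.

```bash
python3 -m crank '[{"x":2,"y":0.8,"z":0,"wx":0,"wy":0,"wz":0},{"x":5,"y":2,"z":0,"wx":0,"wy":0,"wz":0},{"x":8.5,"y":3.3,"z":0,"wx":0,"wy":0,"wz":0},{"x":12,"y":4.7,"z":0,"wx":0,"wy":0,"wz":0},{"x":15.5,"y":6,"z":0,"wx":0,"wy":0,"wz":0},{"x":19,"y":7.4,"z":0,"wx":0,"wy":0,"wz":0},{"x":22.5,"y":8.8,"z":0,"wx":0,"wy":0,"wz":0},{"x":26,"y":10.1,"z":0,"wx":0,"wy":0,"wz":0},{"x":29,"y":11.3,"z":0,"wx":0,"wy":0,"wz":0},{"x":31,"y":12.1,"z":0,"wx":0,"wy":0,"wz":0},{"x":31.6,"y":12.3,"z":0,"wx":0,"wy":0,"wz":0},{"x":31.6,"y":12.3,"z":0,"wx":0,"wy":0,"wz":0}]'
python3 -m crank '[{"x":0,"y":0,"z":1,"wx":0,"wy":0,"wz":0},{"x":0,"y":0,"z":1.7,"wx":0,"wy":0,"wz":0},{"x":0,"y":0,"z":1.7,"wx":0,"wy":0,"wz":0},{"x":0,"y":0,"z":1.7,"wx":0,"wy":0,"wz":0}]'
python3 - <<'E'
from h import *
d=cap('scene','scene2');cap('top','top2'); st(); need([.540,.0425,.21],2.8)
im=d['image']
s=monitor.observe();p=np.array(s['position'])
def proj(d,P):
    R=d['orientation'];c=(np.array(P)-d['origin'])@R;c=c*[1,-1,-1]
    return cv2.projectPoints(c.reshape(-1,1,3),np.zeros(3),np.zeros(3),d['mtx'],d['dist'])[0].reshape(-1,2)
q=proj(d,[p-[0,0,.101],[.540,.0425,.0925]]);print(q)
u,v=q[1].astype(int);print(u-60,v-60)
cv2.imwrite('pics/tip2.png',cv2.resize(im[v-60:v+40,u-60:u+60,::-1],None,fx=6,fy=6,interpolation=2))
E
```

```text
time: 4.62
position: [0.5409, 0.0438, 0.2306]
tcp_rot: [[-0.056, 0.998, -0.003], [0.998, 0.056, 0.001], [0.001, -0.003, -1.0]]
contact_force: [-0.5, 0.2, -2.0]
finger_gap: 0.0199
grasp_force: 78.3
time: 4.95
position: [0.5408, 0.0394, 0.2142]
tcp_rot: [[-0.048, 0.999, -0.003], [0.999, 0.048, -0.001], [-0.001, -0.003, -1.0]]
contact_force: [0.5, -0.1, -0.5]
finger_gap: 0.0202
grasp_force: 78.3
t 5.05 p [0.5416 0.0404 0.2153] F [ 0.   0.3 -0.1] gap 0.0204 grip 78.31345796585083 q [  9.  28. -23. 100.  13.  54. -17.]
need [ 0.22 -0.15  0.53] [-0.  0.  0.]
[[385.52226463 234.43644204]
 [385.32127809 242.00523615]]
325 182
```

View pics/tip2.png

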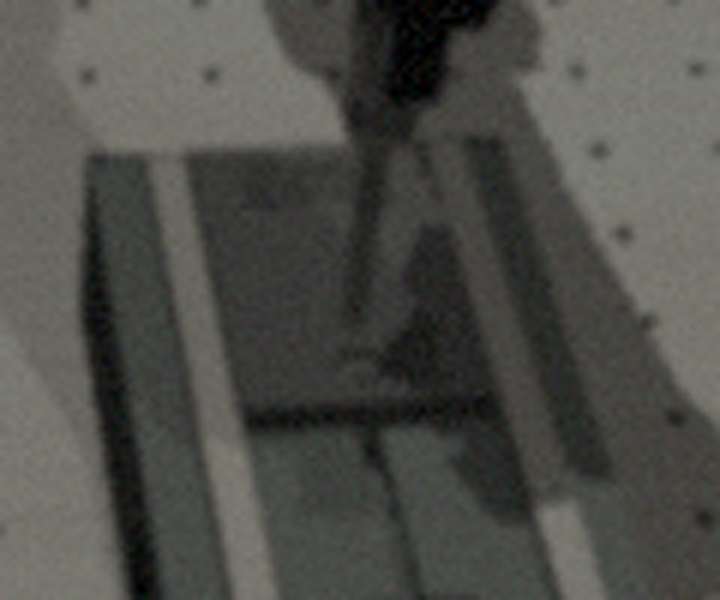

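```bash
python3 - <<'E'
from h import *
d=load('scene2'); s=monitor.observe();p=np.array(s['position']);print(p)
def proj(d,P):
    R=d['orientation'];c=(np.array(P)-d['origin'])@R;c=c*[1,-1,-1]
    return cv2.projectPoints(c.reshape(-1,1,3),np.zeros(3),np.zeros(3),d['mtx'],d['dist'])[0].reshape(-1,2)
print('tip/shoulder pred',proj(d,[p-[0,0,.101],p-[0,0,.023]]))
c=lambda u,v:(325+(u+.5)/6-.5,182+(v+.5)/6-.5)
print('seen tip, up', c(355,318),c(375,160))
t=onplane(d,[c(355,320)],p[2]-.101)[0]; w=onplane(d,[c(366,368)],.0925)[0]; print('tip',t,'well',w,'shift',w-t)
g=np.array(load('top0')['image']).astype(int).mean(-1)[212:229,262:279]
ys,xs=np.mgrid[212:229,262:279]; wt=np.clip(g-125,0,None); print('bright disc',(xs*wt).sum()/wt.sum(),(ys*wt).sum()/wt.sum(),g.max(),np.median(g))
print(onplane(load('top0'),[[(xs*wt).sum()/wt.sum(),(ys*wt).sum()/wt.sum()]],.0875))
E
```

```text
[0.54160865 0.04039601 0.21526737]
tip/shoulder pred [[385.52226463 234.43644204]
 [390.0218434  202.98110096]]
seen tip, up (383.75, 234.58333333333334) (387.0833333333333, 208.25)
tip [0.54286827 0.0368244  0.11426737] well [0.5425452  0.04267839 0.0925    ] shift [-0.00032308  0.00585399 -0.02176737]
bright disc 269.80882352941177 220.0018382352941 150.0 103.66666666666667
[[0.5392569  0.04234474 0.0875    ]]
```

```bash
python3 -m crank '[{"x":0.4,"y":-0.1,"z":0.6,"wx":0,"wy":0,"wz":0},{"x":0.4,"y":-0.1,"z":0.6,"wx":0,"wy":0,"wz":0},{"x":0.4,"y":-0.1,"z":0.6,"wx":0,"wy":0,"wz":0},{"x":0.4,"y":-0.1,"z":0.6,"wx":0,"wy":0,"wz":0},{"x":0.4,"y":-0.1,"z":0.6,"wx":0,"wy":0,"wz":0},{"x":0.4,"y":-0.1,"z":0.6,"wx":0,"wy":0,"wz":0}]'
python3 - <<'E'
from h import *
st();ims=[]
d=cap('scene','scene3'); im=sum(viewer.get_image('scene')['image'].astype(float) for _ in range(4))/4; st()
def proj(d,P):
    R=d['orientation'];c=(np.array(P)-d['origin'])@R;c=c*[1,-1,-1]
    return cv2.projectPoints(c.reshape(-1,1,3),np.zeros(3),np.zeros(3),d['mtx'],d['dist'])[0].reshape(-1,2)
p=np.array(monitor.observe()['position']);print(proj(d,[p-[0,0,.101],p-[0,0,.023]]))
g=im.mean(-1); np.save('pics/avg3.npy',g)
print(np.round(g[206:250:2,374:400]).astype(int))
b=cv2.convertScaleAbs(im[195:255,345:425,::-1],alpha=2)
cv2.imwrite('pics/tip3.png',cv2.resize(b,None,fx=10,fy=10,interpolation=2))
E
```

```text
time: 5.55
position: [0.5406, 0.0455, 0.2095]
tcp_rot: [[-0.051, 0.999, 0.0], [0.999, 0.051, 0.0], [0.0, 0.0, -1.0]]
contact_force: [0.5, -0.0, -1.0]
finger_gap: 0.0204
grasp_force: 78.3
t 5.55 p [0.5406 0.0455 0.2095] F [ 0.5 -0.  -1. ] gap 0.0204 grip 78.31295013427734 q [  8.  29. -23. 101.  14.  53. -18.]
t 5.8 p [0.5405 0.0454 0.2094] F [ 0.4  0.1 -1.2] gap 0.0198 grip 78.31348657608032 q [  8.  29. -23. 101.  14.  53. -18.]
[[387.72750932 236.23404456]
 [392.3322707  205.05817242]]
[[87 84 86 85 84 85 80 80 83 77 70 59 52 45 41 42 41 34 39 38 34 35 45 58
  63 66]
 [60 63 62 65 61 64 61 60 61 62 64 58 55 48 48 45 41 38 41 44 51 58 62 65
  69 68]
 [52 52 49 55 56 55 55 53 57 59 57 57 57 52 41 33 35 36 47 59 64 65 68 66
  68 71]
 [52 51 47 51 53 56 59 59 58 57 55 56 58 49 41 34 36 39 52 64 65 66 68 73
  80 74]
 [53 48 50 48 48 58 57 58 58 56 57 56 55 45 36 33 36 42 58 64 66 67 66 70
  79 77]
 [55 54 56 55 56 56 59 61 64 67 65 65 61 47 36 33 34 48 63 67 67 65 65 69
  79 95]
 [58 52 57 56 57 55 57 57 61 64 67 66 64 49 35 34 36 49 63 65 66 66 64 62
  71 90]
 [55 57 60 56 57 55 55 55 
[... 519 characters left out ...]
46 56 57 55 56 61 55 49 42
  37 37]
 [58 57 58 57 58 57 55 58 58 55 52 42 39 38 42 54 56 58 59 55 52 47 37 29
  27 36]
 [56 53 58 58 54 59 57 55 58 56 54 40 38 42 45 56 56 57 54 46 40 34 29 24
  26 30]
 [58 56 55 55 55 57 55 57 56 55 55 51 48 51 54 59 58 55 47 33 31 28 30 28
  24 29]
 [60 58 58 58 57 55 54 50 50 43 44 43 46 47 52 54 54 42 37 27 28 29 32 30
  28 30]
 [57 57 56 58 58 57 48 46 51 59 65 62 58 46 32 32 32 32 24 27 26 23 30 28
  30 28]
 [59 52 59 56 58 57 55 63 73 82 84 77 63 47 42 40 51 44 40 38 33 33 28 28
  28 31]
 [55 60 57 57 57 58 56 58 57 61 63 64 59 57 54 58 58 55 54 56 55 51 44 36
  30 36]
 [54 54 56 54 52 51 52 51 46 48 48 46 47 50 47 46 45 47 42 41 43 48 46 39
  31 26]]
```

View pics/tip3.png

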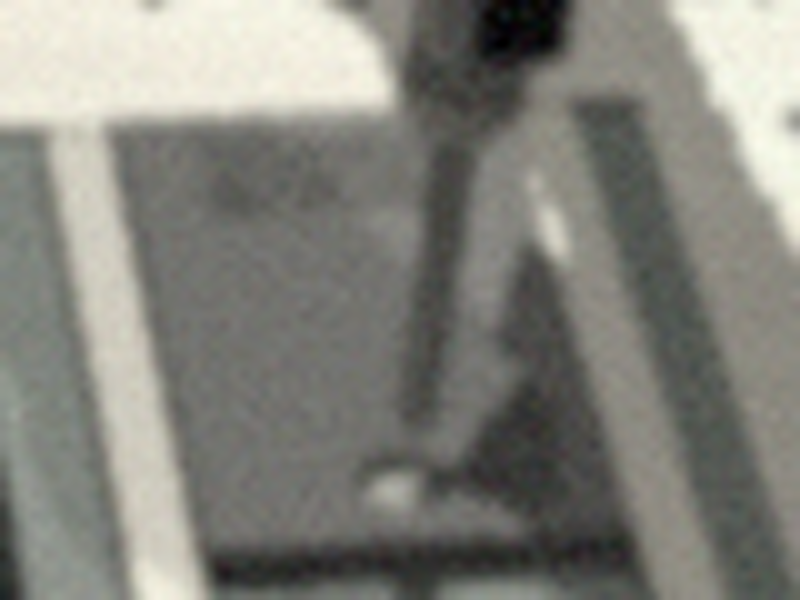

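Descending straight from here, the tip would land at about (385.4,243.4), and the well centre is at about (384.8,243). I'll shift about 0.7 mm in y and go down, checking the force as I do.

```bash
python3 -m crank '[{"x":-0.07,"y":0,"z":0.5,"wx":0,"wy":0,"wz":0},{"x":-0.07,"y":0,"z":0.9,"wx":0,"wy":0,"wz":0},{"x":-0.07,"y":0,"z":1.3,"wx":0,"wy":0,"wz":0},{"x":-0.07,"y":0,"z":1.6,"wx":0,"wy":0,"wz":0},{"x":-0.07,"y":0,"z":1.8,"wx":0,"wy":0,"wz":0},{"x":-0.07,"y":0,"z":1.9,"wx":0,"wy":0,"wz":0},{"x":-0.07,"y":0,"z":1.9,"wx":0,"wy":0,"wz":0},{"x":-0.07,"y":0,"z":1.9,"wx":0,"wy":0,"wz":0}]'
```

```text
time: 6.47
position: [0.5406, 0.0448, 0.1904]
tcp_rot: [[-0.051, 0.999, 0.0], [0.999, 0.051, 0.0], [0.0, 0.0, -1.0]]
contact_force: [-0.5, -0.5, -0.8]
finger_gap: 0.0202
grasp_force: 78.3
```

```bash
python3 -m crank '[{"x":0,"y":0,"z":0.2,"wx":0,"wy":0,"wz":0},{"x":0,"y":0,"z":0.4,"wx":0,"wy":0,"wz":0},{"x":0,"y":0,"z":0.4,"wx":0,"wy":0,"wz":0},{"x":0,"y":0,"z":0.4,"wx":0,"wy":0,"wz":0}]'
python3 -m crank '[{"x":0,"y":0,"z":0.2,"wx":0,"wy":0,"wz":0},{"x":0,"y":0,"z":0.35,"wx":0,"wy":0,"wz":0},{"x":0,"y":0,"z":0.35,"wx":0,"wy":0,"wz":0},{"x":0,"y":0,"z":0.35,"wx":0,"wy":0,"wz":0}]'
```

```text
time: 6.8
position: [0.5409, 0.0449, 0.1868]
tcp_rot: [[-0.051, 0.999, 0.001], [0.999, 0.051, 0.0], [0.0, 0.001, -1.0]]
contact_force: [0.3, -0.0, 1.5]
finger_gap: 0.0203
grasp_force: 78.5
time: 7.13
position: [0.5409, 0.0449, 0.1832]
tcp_rot: [[-0.051, 0.999, 0.001], [0.999, 0.051, 0.0], [0.0, 0.001, -1.0]]
contact_force: [0.1, 0.2, 4.0]
finger_gap: 0.0203
grasp_force: 78.8
```

The release is held down at about 5 N, which means roughly 4.5 mm of press. I'll push along tool +y.

```bash
python3 -m crank '[{"x":0,"y":0.2,"z":0.06,"wx":0,"wy":0,"wz":0},{"x":0,"y":0.5,"z":0.06,"wx":0,"wy":0,"wz":0},{"x":0,"y":0.8,"z":0.06,"wx":0,"wy":0,"wz":0},{"x":0,"y":1.2,"z":0.06,"wx":0,"wy":0,"wz":0},{"x":0,"y":1.6,"z":0.06,"wx":0,"wy":0,"wz":0},{"x":0,"y":2.0,"z":0.06,"wx":0,"wy":0,"wz":0},{"x":0,"y":2.5,"z":0.06,"wx":0,"wy":0,"wz":0},{"x":0,"y":3.0,"z":0.06,"wx":0,"wy":0,"wz":0},{"x":0,"y":3,"z":0.06,"wx":0,"wy":0,"wz":0}]'
```

```text
time: 7.88
position: [0.5708, 0.0463, 0.1823]
tcp_rot: [[-0.051, 0.999, -0.001], [0.999, 0.051, 0.0], [0.0, -0.001, -1.0]]
contact_force: [-1.3, -1.0, 5.5]
finger_gap: 0.0205
grasp_force: 79.3
```

```bash
python3 -m crank '[{"x":0,"y":0.5,"z":0,"wx":0,"wy":0,"wz":0},{"x":0,"y":1.2,"z":0,"wx":0,"wy":0,"wz":0},{"x":0,"y":2,"z":0,"wx":0,"wy":0,"wz":0},{"x":0,"y":2.8,"z":0,"wx":0,"wy":0,"wz":0},{"x":0,"y":3.6,"z":0,"wx":0,"wy":0,"wz":0},{"x":0,"y":4.4,"z":0,"wx":0,"wy":0,"wz":0},{"x":0,"y":5.2,"z":0,"wx":0,"wy":0,"wz":0},{"x":0,"y":5.8,"z":0,"wx":0,"wy":0,"wz":0},{"x":0,"y":6.2,"z":0,"wx":0,"wy":0,"wz":0},{"x":0,"y":6.5,"z":0,"wx":0,"wy":0,"wz":0},{"x":0,"y":6.5,"z":0,"wx":0,"wy":0,"wz":0}]'
python3 -m crank '[{"x":0,"y":0.2,"z":0,"wx":0,"wy":0,"wz":0},{"x":0,"y":0.4,"z":0,"wx":0,"wy":0,"wz":0},{"x":0,"y":0.4,"z":0,"wx":0,"wy":0,"wz":0}]'
```

```text
time: 8.8
position: [0.6355, 0.0497, 0.1824]
tcp_rot: [[-0.051, 0.999, -0.001], [0.999, 0.051, 0.0], [0.0, -0.001, -1.0]]
contact_force: [-1.1, 0.7, 5.3]
finger_gap: 0.0202
grasp_force: 79.3
time: 9.05
position: [0.638, 0.0498, 0.1823]
tcp_rot: [[-0.051, 0.999, -0.004], [0.999, 0.051, -0.0], [-0.0, -0.004, -1.0]]
contact_force: [-3.2, 0.7, 6.5]
finger_gap: 0.0201
grasp_force: 79.5
```

```bash
python3 -m crank '[{"x":0,"y":0.1,"z":0,"wx":0,"wy":0,"wz":0},{"x":0,"y":0.2,"z":0,"wx":0,"wy":0,"wz":0},{"x":0,"y":0.2,"z":0,"wx":0,"wy":0,"wz":0},{"x":0,"y":0.2,"z":0,"wx":0,"wy":0,"wz":0}]'
python3 - <<'E'
from h import *
d=cap('top','top4'); st(); im=d['image']
cv2.imwrite('pics/hatch.png',cv2.resize(im[130:300,210:330,::-1],None,fx=3.5,fy=3.5,interpolation=2))
E
```

```text
time: 9.38
position: [0.6386, 0.0499, 0.1822]
tcp_rot: [[-0.051, 0.999, -0.007], [0.999, 0.051, -0.001], [-0.001, -0.007, -1.0]]
contact_force: [-5.9, -1.0, 8.5]
finger_gap: 0.0201
grasp_force: 79.7
t 9.43 p [0.6386 0.0499 0.1823] F [-5.2  0.5  7.9] gap 0.0204 grip 79.65088248252869 q [  6.  39. -22.  86.  16.  59. -17.]
```

View pics/hatch.png

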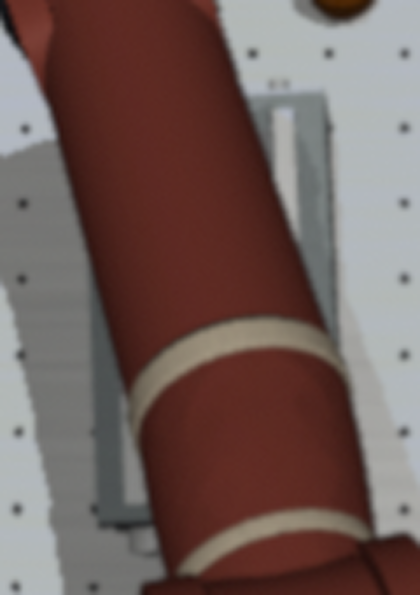

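The force rises without any motion, so the hatch is at its stop. I'll back off slightly, lift out, and return to the stand.

```bash
python3 -m crank '[{"x":0,"y":-0.4,"z":0,"wx":0,"wy":0,"wz":0},{"x":0,"y":-0.4,"z":0,"wx":0,"wy":0,"wz":0},{"x":0,"y":-0.4,"z":-0.6,"wx":0,"wy":0,"wz":0},{"x":0,"y":-0.4,"z":-1.4,"wx":0,"wy":0,"wz":0},{"x":0,"y":-0.4,"z":-2.5,"wx":0,"wy":0,"wz":0},{"x":0,"y":-0.4,"z":-4,"wx":0,"wy":0,"wz":0},{"x":0,"y":-0.4,"z":-5,"wx":0,"wy":0,"wz":0},{"x":0,"y":-0.4,"z":-5,"wx":0,"wy":0,"wz":0}]'
python3 -c "
from h import *
st(); need([.435,-.2805,.232],2.9)"
```

```text
time: 10.1
position: [0.6389, 0.0501, 0.2351]
tcp_rot: [[-0.051, 0.999, 0.005], [0.999, 0.051, 0.001], [0.001, 0.005, -1.0]]
contact_force: [0.1, 0.8, -0.3]
finger_gap: 0.0202
grasp_force: 78.9
t 10.1 p [0.6389 0.0501 0.2351] F [ 0.1  0.8 -0.3] gap 0.0202 grip 78.93421053886414 q [  6.  36. -22.  83.  14.  64. -16.]
need [-31.98 -22.04   0.18] [ 0.005 -0.001  0.   ]
```

```bash
python3 -m crank '[{"x":-1.5,"y":-1,"z":0,"wx":0,"wy":0,"wz":0},{"x":-4.5,"y":-3.1,"z":0,"wx":0,"wy":0,"wz":0},{"x":-7.5,"y":-5.2,"z":0,"wx":0,"wy":0,"wz":0},{"x":-10.5,"y":-7.2,"z":0,"wx":0,"wy":0,"wz":0},{"x":-13.5,"y":-9.3,"z":0,"wx":0,"wy":0,"wz":0},{"x":-16.5,"y":-11.4,"z":0,"wx":0,"wy":0,"wz":0},{"x":-19.5,"y":-13.4,"z":0,"wx":0,"wy":0,"wz":0},{"x":-22.5,"y":-15.5,"z":0,"wx":0,"wy":0,"wz":0},{"x":-25.5,"y":-17.6,"z":0,"wx":0,"wy":0,"wz":0},{"x":-28.5,"y":-19.6,"z":0,"wx":0,"wy":0,"wz":0},{"x":-31,"y":-21.4,"z":0,"wx":0,"wy":0,"wz":0},{"x":-32,"y":-22,"z":0,"wx":0,"wy":0,"wz":0}]'
python3 -m crank '[{"x":0,"y":0,"z":0,"wx":0,"wy":0,"wz":0},{"x":0,"y":0,"z":0,"wx":0,"wy":0,"wz":0},{"x":0,"y":0,"z":0,"wx":0,"wy":0,"wz":0},{"x":0,"y":0,"z":0,"wx":0,"wy":0,"wz":0}]'
python3 - <<'E'
from h import *
st(); need([.435,-.2805,.205],2.9)
d=cap('top','top5'); st(); im=d['image']; C=cloud(d)
s=cap('scene','scene5')['image']
a=cv2.resize(im[140:290,215:325,::-1],(440,600)); b=cv2.resize(s[130:280,170:270,::-1],(360,600)[:2]); cv2.imwrite('pics/c5.png',np.hstack([a[:,:],b]))
E
```

```text
time: 11.1
position: [0.4297, -0.2865, 0.2315]
tcp_rot: [[-0.043, 0.999, -0.004], [0.999, 0.043, -0.002], [-0.002, -0.004, -1.0]]
contact_force: [-1.1, -0.1, -2.1]
finger_gap: 0.0202
grasp_force: 78.9
time: 11.43
position: [0.4354, -0.2788, 0.2323]
tcp_rot: [[-0.055, 0.998, 0.001], [0.998, 0.055, 0.001], [0.001, 0.001, -1.0]]
contact_force: [0.8, 0.3, -0.7]
finger_gap: 0.0203
grasp_force: 78.9
t 11.43 p [ 0.4354 -0.2788  0.2323] F [ 0.8  0.3 -0.7] gap 0.0203 grip 78.87841701507568 q [ 46.  25. -23. 103.  11.  55.  22.]
need [-0.17 -0.05  2.73] [ 0.001 -0.001  0.005]
t 11.48 p [ 0.4352 -0.279   0.2323] F [ 0.1  0.3 -0.3] gap 0.0203 grip 78.87864589691162 q [ 46.  25. -22. 103.  11.  55.  22.]
```

View pics/c5.png

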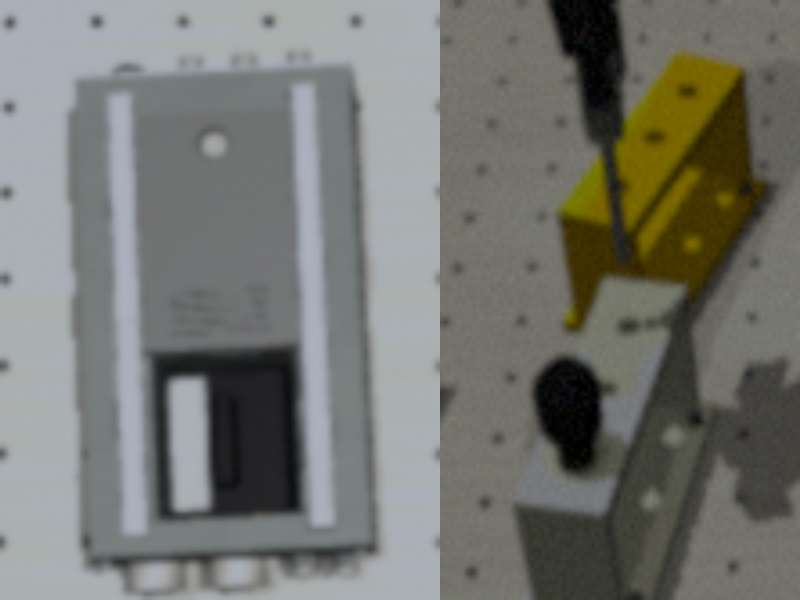

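The hatch is open, with the well at about (268,176) in the top image and the pack's grip visible at about (272,250). The pin is above hole0, so I'll align it and insert.

```bash
python3 -m crank '[{"x":-0.17,"y":0,"z":1,"wx":0,"wy":0,"wz":0},{"x":-0.17,"y":0,"z":2,"wx":0,"wy":0,"wz":0},{"x":-0.17,"y":0,"z":3,"wx":0,"wy":0,"wz":0},{"x":-0.17,"y":0,"z":3.4,"wx":0,"wy":0,"wz":0},{"x":-0.17,"y":0,"z":3.4,"wx":0,"wy":0,"wz":0},{"x":-0.17,"y":0,"z":3.4,"wx":0,"wy":0,"wz":0},{"x":-0.17,"y":0,"z":3.4,"wx":0,"wy":0,"wz":0},{"x":-0.17,"y":0,"z":3.4,"wx":0,"wy":0,"wz":0}]'
python3 - <<'E'
from h import *
st(); need([.4354,-.2806,.1135],2.9)
d=cap('scene','scene6')
def proj(d,P):
    R=d['orientation'];c=(np.array(P)-d['origin'])@R;c=c*[1,-1,-1]
    return cv2.projectPoints(c.reshape(-1,1,3),np.zeros(3),np.zeros(3),d['mtx'],d['dist'])[0].reshape(-1,2)
p=np.array(monitor.observe()['position']);q=proj(d,[p-[0,0,.101],p-[0,0,.023]]);print(q)
u,v=q[0].astype(int);g=d['image'].astype(int).mean(-1)
print(u-12,v-12);print(np.round(g[v-12:v+12,u-12:u+13]).astype(int))
E
```

```text
time: 12.2
position: [0.4344, -0.283, 0.1986]
tcp_rot: [[-0.051, 0.999, 0.001], [0.999, 0.051, -0.0], [-0.0, 0.001, -1.0]]
contact_force: [-0.5, -0.3, -1.0]
finger_gap: 0.0203
grasp_force: 78.9
t 12.2 p [ 0.4344 -0.283   0.1986] F [-0.5 -0.3 -1. ] gap 0.0203 grip 78.87901067733765 q [ 45.  27. -22. 105.  13.  50.  21.]
need [0.23 0.1  8.51] [0.001 0.    0.   ]
[[222.17736757 207.10919688]
 [217.46626736 176.65169379]]
210 195
[[ 33  35  41  39  39  35  32  44  37  35  32  40  35  27  34  34  42  41
   42  37  43  40  39  39  44]
 [ 36  35  36  35  35  35  38  39  45  35  36  35  35  35  28  29  35  39
   41  38  43  41  40  43  37]
 [ 41  37  38  38  34  40  34  40  42  37  33  31  36  38  28  28  39  40
   38  42  39  36  41  37  47]
 [ 35  37  36  41  39  48  55  47  38  34  34  40  40  35  38  28  35  38
   39  37  38  42  42  41  39]
 [ 38  34  34  37  55  74  81  74  53  40  34  44  59  66  57  53  62  61
   58  49  51  51  50  43  44]
 [ 37  35  35  42  69  95 106  91  62  38  42  59  84  96  92  88  88  83
   84  82  79  73  70  64  53]
 [ 37  35  35  47  80 106 111 106  74  4
[... 1150 characters left out ...]
07  95  74  60  63  69  73  89  88  89
   73  64  64  64  65  64  48]
 [118 120 116 113 118 115 118 117 113 105  91  86  90  92 104 109 113 110
  101  75  68  65  65  68  48]
 [118 114 117 115 115 114 121 114 118 116 113 108 109 110 115 115 116 117
  108  85  74  72  71  59  56]
 [117 118 117 116 114 121 116 116 116 117 115 116 121 115 117 119 118 117
  111 103  92  80  73  50  40]
 [117 116 114 116 117 118 114 117 113 117 116 117 118 114 117 119 114 117
  121 120 110  96  64  52  42]
 [119 113 117 114 116 117 117 118 117 116 117 113 113 116 116 117 117 118
  124 124 119 105  71  51  44]
 [117 123 116 118 117 117 115 115 116 118 115 120 119 116 118 115 116 120
  125 122 121 104  70  44  51]]
```

```bash
python3 -m crank '[{"x":0.23,"y":0.1,"z":0,"wx":0,"wy":0,"wz":0},{"x":0.23,"y":0.1,"z":0,"wx":0,"wy":0,"wz":0},{"x":0.23,"y":0.1,"z":0.5,"wx":0,"wy":0,"wz":0},{"x":0.23,"y":0.1,"z":1,"wx":0,"wy":0,"wz":0},{"x":0.23,"y":0.1,"z":1.5,"wx":0,"wy":0,"wz":0},{"x":0.23,"y":0.1,"z":2,"wx":0,"wy":0,"wz":0},{"x":0.23,"y":0.1,"z":2,"wx":0,"wy":0,"wz":0}]'
```

```text
time: 12.83
position: [0.4341, -0.2801, 0.1768]
tcp_rot: [[-0.051, 0.999, -0.002], [0.999, 0.051, 0.002], [0.002, -0.002, -1.0]]
contact_force: [0.5, -0.3, -1.7]
finger_gap: 0.0202
grasp_force: 78.9
```

```bash
python3 -m crank '[{"x":0,"y":0.05,"z":1,"wx":0,"wy":0,"wz":0},{"x":0,"y":0.05,"z":2,"wx":0,"wy":0,"wz":0},{"x":0,"y":0.05,"z":3,"wx":0,"wy":0,"wz":0},{"x":0,"y":0.05,"z":4,"wx":0,"wy":0,"wz":0},{"x":0,"y":0.05,"z":5,"wx":0,"wy":0,"wz":0},{"x":0,"y":0.05,"z":5.7,"wx":0,"wy":0,"wz":0},{"x":0,"y":0.05,"z":6.1,"wx":0,"wy":0,"wz":0},{"x":0,"y":0.05,"z":6.1,"wx":0,"wy":0,"wz":0},{"x":0,"y":0.05,"z":6.1,"wx":0,"wy":0,"wz":0}]'
```

```text
time: 13.58
position: [0.4356, -0.2804, 0.1171]
tcp_rot: [[-0.051, 0.999, -0.0], [0.999, 0.051, 0.0], [0.0, -0.0, -1.0]]
contact_force: [0.6, 0.2, -0.9]
finger_gap: 0.0202
grasp_force: 78.9
```

```bash
python3 -m crank '[{"x":0,"y":0,"z":0.2,"wx":0,"wy":0,"wz":0},{"x":0,"y":0,"z":0.35,"wx":0,"wy":0,"wz":0},{"x":0,"y":0,"z":0.4,"wx":0,"wy":0,"wz":0},{"x":0,"y":0,"z":0.4,"wx":0,"wy":0,"wz":0}]'
```

```text
time: 13.92
position: [0.4354, -0.2805, 0.1133]
tcp_rot: [[-0.051, 0.999, 0.0], [0.999, 0.051, -0.0], [-0.0, 0.0, -1.0]]
contact_force: [0.5, 0.2, -1.1]
finger_gap: 0.0207
grasp_force: 78.9
```

```bash
python3 -m crank '[{"x":0,"y":0,"z":0.1,"wx":0,"wy":0,"wz":0},{"x":0,"y":0,"z":0.1,"wx":0,"wy":0,"wz":0},{"x":0,"y":0,"z":0.1,"wx":0,"wy":0,"wz":0}]'
python3 -m crank '[{"x":0,"y":0,"z":0,"wx":0,"wy":0,"wz":0},{"x":0,"y":0,"z":0,"wx":0,"wy":0,"wz":0},{"x":0,"y":0,"z":0,"wx":0,"wy":0,"wz":0},{"x":0,"y":0,"z":0,"wx":0,"wy":0,"wz":0},{"x":0,"y":0,"z":0,"wx":0,"wy":0,"wz":0},{"x":0,"y":0,"z":0,"wx":0,"wy":0,"wz":0},{"x":0,"y":0,"z":0,"wx":0,"wy":0,"wz":0},{"x":0,"y":0,"z":0,"wx":0,"wy":0,"wz":0},{"x":0,"y":0,"z":0,"wx":0,"wy":0,"wz":0},{"x":0,"y":0,"z":0,"wx":0,"wy":0,"wz":0}]' 0
python3 -m crank '[{"x":0,"y":0,"z":-1,"wx":0,"wy":0,"wz":0},{"x":0,"y":0,"z":-3,"wx":0,"wy":0,"wz":0},{"x":0,"y":0,"z":-6,"wx":0,"wy":0,"wz":0},{"x":0,"y":0,"z":-9,"wx":0,"wy":0,"wz":0},{"x":0,"y":0,"z":-12,"wx":0,"wy":0,"wz":0},{"x":0,"y":0,"z":-13,"wx":0,"wy":0,"wz":0}]'
python3 - <<'E'
from h import *
st(); d=load('top5'); C=cloud(d); Z=C[...,2]; im=d['image']
# pack grip: top at z .076 inside the bay
for lo,hi in ((.065,.085),(.04,.056)):
    m=np.zeros(Z.shape,bool); m[228:270,252:291]=(Z[228:270,252:291]>lo)&(Z[228:270,252:291]<hi)
    n,l,s,c=cv2.connectedComponentsWithStats(m.astype(np.uint8))
    for i in range(1,n):
        if s[i,4]>30: print(lo,s[i],c[i],C[l==i].mean(0))
g=im.astype(int).mean(-1)
print((Z[226:272:2,252:292:2]*1000).round().astype(int))
E
```

```text
time: 14.17
position: [0.4356, -0.2806, 0.113]
tcp_rot: [[-0.051, 0.999, 0.0], [0.999, 0.051, -0.001], [-0.001, 0.0, -1.0]]
contact_force: [-1.0, 1.0, 5.5]
finger_gap: 0.0202
grasp_force: 79.3
time: 15.0
position: [0.4355, -0.2804, 0.1122]
tcp_rot: [[-0.051, 0.999, 0.0], [0.999, 0.051, 0.0], [0.0, 0.0, -1.0]]
contact_force: [-0.3, 0.3, 0.9]
finger_gap: 0.0851
grasp_force: 0.0
time: 15.5
position: [0.4378, -0.2812, 0.2475]
tcp_rot: [[-0.051, 0.999, 0.008], [0.999, 0.051, -0.005], [-0.005, 0.008, -1.0]]
contact_force: [0.9, 0.5, 0.1]
finger_gap: 0.0855
grasp_force: 0.0
t 15.5 p [ 0.4378 -0.2812  0.2475] F [0.9 0.5 0.1] gap 0.0855 grip 0.0 q [ 46.  24. -23. 102.  11.  56.  22.]
0.065 [252 228  39  42 172] [262.79069767 242.93023256] [0.49106414 0.05784488 0.07803207]
0.065 [268 238   7  24 138] [270.74637681 249.55072464] [0.47696266 0.04086113 0.07580225]
0.04 [255 232  33  38 947] [271.97888068 250.77719113] [0.47640797 0.04073682 0.04876785]
[[  94   93   94   96   92   91   97   93   93   92   98   93   94   98
    90   96   94   95   89   87]
 [  93   92   91   86   87   79   81   
[... 1571 characters left out ...]
1   48   45   76   74   67   48   51
    46   49   51   49   21   23]
 [  81   74   40   51   49   45   47   51   48 1375   77   70   53   51
    54   45   54   50   25   18]
 [  78   72   41   49   49   49   48   49   47   46   50   51   52   51
    48   48   46   47   27   21]
 [  80   79   43   45   50   50   51   45   46   55   48   48   52   48
    48   48   47   50   29   21]
 [  81   81   40   44   53   53   43   44   45   49   53   46   45   47
    48   54   47   52   34   21]
 [  86   82   45   41   48   49   45   52   46   44   48   48   46   47
    46   45   46   52   23   19]
 [  83   83   79   78   82   79   80   80   78   81   85   82   80   82
    83   85   78   83   81   80]]
```

```bash
python3 -m crank '[{"x":3,"y":0.5,"z":0,"wx":0,"wy":0,"wz":-0.12},{"x":6,"y":1,"z":0,"wx":0,"wy":0,"wz":-0.24},{"x":9,"y":1.5,"z":0,"wx":0,"wy":0,"wz":-0.36},{"x":12,"y":2,"z":0,"wx":0,"wy":0,"wz":-0.48},{"x":15,"y":2.5,"z":0,"wx":0,"wy":0,"wz":-0.6},{"x":18,"y":3,"z":0,"wx":0,"wy":0,"wz":-0.72},{"x":21,"y":3.5,"z":0,"wx":0,"wy":0,"wz":-0.84},{"x":24,"y":4,"z":0,"wx":0,"wy":0,"wz":-0.96},{"x":27,"y":4.5,"z":0,"wx":0,"wy":0,"wz":-1.08},{"x":29.5,"y":5,"z":0,"wx":0,"wy":0,"wz":-1.2},{"x":31.5,"y":5.5,"z":0,"wx":0,"wy":0,"wz":-1.32},{"x":32,"y":5.6,"z":0,"wx":0,"wy":0,"wz":-1.44}]' 0.58
python3 -m crank '[{"x":0,"y":0,"z":2,"wx":0,"wy":0,"wz":-0.12},{"x":0,"y":0,"z":4,"wx":0,"wy":0,"wz":-0.13},{"x":0,"y":0,"z":6,"wx":0,"wy":0,"wz":-0.13},{"x":0,"y":0,"z":6,"wx":0,"wy":0,"wz":-0.13},{"x":0,"y":0,"z":6,"wx":0,"wy":0,"wz":-0.13},{"x":0,"y":0,"z":6,"wx":0,"wy":0,"wz":-0.13}]'
python3 - <<'E'
from h import *
st(); need([.477,.041,.051],92.8)
d=cap('top','top7'); C=cloud(d); Z=C[...,2]
m=np.zeros(Z.shape,bool); m[255:285,400:450]=(Z[255:285,400:450]>.145)&(Z[255:285,400:450]<.2); print('pin top',C[m].mean(0),m.sum(),np.median(Z[m]))
E
```

```text
time: 16.5
position: [0.475, 0.0466, 0.243]
tcp_rot: [[-0.998, 0.067, 0.002], [0.067, 0.998, 0.003], [-0.001, 0.003, -1.0]]
contact_force: [-0.2, -0.4, 0.1]
finger_gap: 0.0361
grasp_force: 0.0
time: 17.0
position: [0.4756, 0.0423, 0.1832]
tcp_rot: [[-0.999, -0.05, 0.001], [-0.05, 0.999, 0.0], [-0.001, 0.0, -1.0]]
contact_force: [0.6, -0.2, -0.0]
finger_gap: 0.0357
grasp_force: 0.0
t 17.0 p [0.4756 0.0423 0.1832] F [ 0.6 -0.2 -0. ] gap 0.0357 grip 0.0 q [ 24.  30. -46. 112.  28.  50.  55.]
need [-0.11 -0.14 13.22] [0.    0.001 0.001]
pin top [ 0.43455073 -0.28054186  0.15938079] 108 0.16009253776043142
```

The pin stands at hole0 with its top at z = 0.160, as it should. I'll descend to the grip.

```bash
python3 -m crank '[{"x":-0.1,"y":-0.14,"z":2,"wx":0,"wy":0,"wz":0},{"x":-0.1,"y":-0.14,"z":5,"wx":0,"wy":0,"wz":0},{"x":-0.1,"y":-0.14,"z":8,"wx":0,"wy":0,"wz":0},{"x":-0.1,"y":-0.14,"z":9.5,"wx":0,"wy":0,"wz":0},{"x":-0.1,"y":-0.14,"z":10,"wx":0,"wy":0,"wz":0},{"x":-0.1,"y":-0.14,"z":10,"wx":0,"wy":0,"wz":0}]'
python3 -m crank '[{"x":0,"y":0,"z":0.6,"wx":0,"wy":0,"wz":0},{"x":0,"y":0,"z":1.2,"wx":0,"wy":0,"wz":0},{"x":0,"y":0,"z":1.8,"wx":0,"wy":0,"wz":0},{"x":0,"y":0,"z":2.4,"wx":0,"wy":0,"wz":0},{"x":0,"y":0,"z":2.9,"wx":0,"wy":0,"wz":0},{"x":0,"y":0,"z":2.9,"wx":0,"wy":0,"wz":0},{"x":0,"y":0,"z":2.9,"wx":0,"wy":0,"wz":0}]'
```

```text
time: 17.55
position: [0.4764, 0.0407, 0.0823]
tcp_rot: [[-0.999, -0.05, -0.0], [-0.05, 0.999, 0.0], [0.0, 0.0, -1.0]]
contact_force: [0.2, 0.3, -0.1]
finger_gap: 0.0359
grasp_force: 0.0
time: 18.13
position: [0.4759, 0.0407, 0.053]
tcp_rot: [[-0.999, -0.05, -0.001], [-0.05, 0.999, -0.0], [0.001, 0.0, -1.0]]
contact_force: [-0.8, 0.2, -0.5]
finger_gap: 0.0358
grasp_force: 0.0
```

```bash
python3 -m crank '[{"x":0,"y":0,"z":0,"wx":0,"wy":0,"wz":0},{"x":0,"y":0,"z":0,"wx":0,"wy":0,"wz":0},{"x":0,"y":0,"z":0,"wx":0,"wy":0,"wz":0},{"x":0,"y":0,"z":0,"wx":0,"wy":0,"wz":0},{"x":0,"y":0,"z":0,"wx":0,"wy":0,"wz":0},{"x":0,"y":0,"z":0,"wx":0,"wy":0,"wz":0},{"x":0,"y":0,"z":0,"wx":0,"wy":0,"wz":0}]' 1 70
python3 -m crank '[{"x":0,"y":0,"z":-0.5,"wx":0,"wy":0,"wz":0},{"x":0,"y":0,"z":-1,"wx":0,"wy":0,"wz":0},{"x":0,"y":0,"z":-2,"wx":0,"wy":0,"wz":0},{"x":0,"y":0,"z":-3.2,"wx":0,"wy":0,"wz":0},{"x":0,"y":0,"z":-4.5,"wx":0,"wy":0,"wz":0},{"x":0,"y":0,"z":-6,"wx":0,"wy":0,"wz":0},{"x":0,"y":0,"z":-7.5,"wx":0,"wy":0,"wz":0},{"x":0,"y":0,"z":-9,"wx":0,"wy":0,"wz":0},{"x":0,"y":0,"z":-10,"wx":0,"wy":0,"wz":0},{"x":0,"y":0,"z":-11,"wx":0,"wy":0,"wz":0},{"x":0,"y":0,"z":-11,"wx":0,"wy":0,"wz":0},{"x":0,"y":0,"z":-11,"wx":0,"wy":0,"wz":0}]'
python3 - <<'E'
from h import *
st()
E
```

```text
time: 18.72
position: [0.4765, 0.0411, 0.0536]
tcp_rot: [[-0.999, -0.05, 0.001], [-0.05, 0.999, 0.001], [-0.001, 0.001, -1.0]]
contact_force: [-0.2, 0.8, 4.7]
finger_gap: 0.0105
grasp_force: 69.4
time: 19.72
position: [0.4761, 0.0404, 0.1634]
tcp_rot: [[-0.999, -0.05, 0.0], [-0.05, 0.999, -0.0], [-0.0, -0.0, -1.0]]
contact_force: [-0.1, 0.7, -4.0]
finger_gap: 0.0106
grasp_force: 68.4
t 19.72 p [0.4761 0.0404 0.1634] F [-0.1  0.7 -4. ] gap 0.0106 grip 68.41565251350403 q [ 23.  32. -45. 113.  30.  47.  54.]
```

The pack is lifted and weighs about 4 N. I'll carry it to the tray at (0.452, 0.312), with the tray at -8° yaw.

```bash
python3 -m crank '[{"x":0,"y":1.2,"z":0,"wx":0,"wy":0,"wz":0},{"x":0.1,"y":3.2,"z":0,"wx":0,"wy":0,"wz":0.02},{"x":0.2,"y":5.8,"z":0,"wx":0,"wy":0,"wz":0.04},{"x":0.3,"y":8.5,"z":0,"wx":0,"wy":0,"wz":0.06},{"x":0.4,"y":11.3,"z":0,"wx":0,"wy":0,"wz":0.08},{"x":0.5,"y":14.1,"z":0,"wx":0,"wy":0,"wz":0.1},{"x":0.6,"y":16.9,"z":0,"wx":0,"wy":0,"wz":0.12},{"x":0.7,"y":19.7,"z":0,"wx":0,"wy":0,"wz":0.14},{"x":0.8,"y":22.4,"z":0,"wx":0,"wy":0,"wz":0.16},{"x":0.9,"y":24.8,"z":0,"wx":0,"wy":0,"wz":0.18},{"x":1,"y":26.5,"z":0,"wx":0,"wy":0,"wz":0.19},{"x":1,"y":27.3,"z":0,"wx":0,"wy":0,"wz":0.19}]'
python3 -m crank '[{"x":0,"y":0,"z":1,"wx":0,"wy":0,"wz":0},{"x":0,"y":0,"z":2.5,"wx":0,"wy":0,"wz":0},{"x":0,"y":0,"z":4.5,"wx":0,"wy":0,"wz":0},{"x":0,"y":0,"z":6,"wx":0,"wy":0,"wz":0},{"x":0,"y":0,"z":7.5,"wx":0,"wy":0,"wz":0},{"x":0,"y":0,"z":8,"wx":0,"wy":0,"wz":0},{"x":0,"y":0,"z":8,"wx":0,"wy":0,"wz":0},{"x":0,"y":0,"z":8,"wx":0,"wy":0,"wz":0}]'
python3 - <<'E'
from h import *
st(); need([.452,.312,.038],81.9)
d=cap('scene','scene8'); cv2.imwrite('pics/c8.png',cv2.resize(d['image'][120:300,420:600,::-1],(540,540)))
E
```

```text
time: 20.72
position: [0.4505, 0.316, 0.1624]
tcp_rot: [[-0.991, 0.135, -0.002], [0.135, 0.991, 0.002], [0.002, 0.001, -1.0]]
contact_force: [-0.5, 0.3, -3.2]
finger_gap: 0.0103
grasp_force: 68.5
time: 21.38
position: [0.4527, 0.3117, 0.0829]
tcp_rot: [[-0.99, 0.14, -0.001], [0.14, 0.99, -0.001], [0.0, -0.001, -1.0]]
contact_force: [-0.4, 0.0, -3.0]
finger_gap: 0.0108
grasp_force: 68.5
t 21.38 p [0.4527 0.3117 0.0829] F [-0.4  0.  -3. ] gap 0.0108 grip 68.45768809318542 q [-15.  42. -34. 107.  34.  43.  13.]
need [0.07 0.02 4.49] [-0.001 -0.     0.   ]
```

View pics/c8.png

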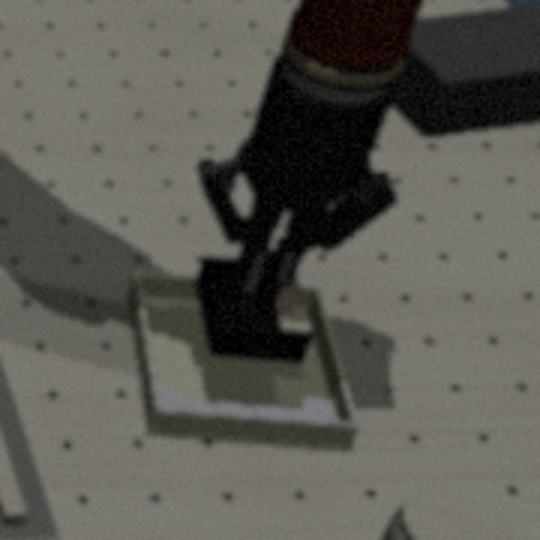

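The pack hangs level above the tray at about (505,222), so I'll lower it slowly.

```bash
python3 -m crank '[{"x":0,"y":0,"z":1,"wx":0,"wy":0,"wz":0},{"x":0,"y":0,"z":2,"wx":0,"wy":0,"wz":0},{"x":0,"y":0,"z":3,"wx":0,"wy":0,"wz":0},{"x":0,"y":0,"z":3.7,"wx":0,"wy":0,"wz":0},{"x":0,"y":0,"z":4.1,"wx":0,"wy":0,"wz":0},{"x":0,"y":0,"z":4.3,"wx":0,"wy":0,"wz":0},{"x":0,"y":0,"z":4.4,"wx":0,"wy":0,"wz":0},{"x":0,"y":0,"z":4.4,"wx":0,"wy":0,"wz":0}]'
python3 -m crank '[{"x":0,"y":0,"z":0.1,"wx":0,"wy":0,"wz":0},{"x":0,"y":0,"z":0.15,"wx":0,"wy":0,"wz":0},{"x":0,"y":0,"z":0.15,"wx":0,"wy":0,"wz":0}]'
```

```text
time: 22.1
position: [0.4524, 0.313, 0.0392]
tcp_rot: [[-0.99, 0.139, 0.0], [0.139, 0.99, 0.0], [0.0, 0.0, -1.0]]
contact_force: [0.3, 0.7, -2.9]
finger_gap: 0.0104
grasp_force: 68.6
time: 22.35
position: [0.4525, 0.3129, 0.0379]
tcp_rot: [[-0.99, 0.139, 0.0], [0.139, 0.99, 0.0], [-0.0, 0.0, -1.0]]
contact_force: [-0.2, 1.0, -3.2]
finger_gap: 0.0104
grasp_force: 68.6
```

```bash
python3 -m crank '[{"x":0,"y":0,"z":0.05,"wx":0,"wy":0,"wz":0},{"x":0,"y":0,"z":0.1,"wx":0,"wy":0,"wz":0},{"x":0,"y":0,"z":0.1,"wx":0,"wy":0,"wz":0},{"x":0,"y":0,"z":0.1,"wx":0,"wy":0,"wz":0}]'
```

```text
time: 22.68
position: [0.4526, 0.313, 0.0377]
tcp_rot: [[-0.99, 0.139, 0.001], [0.139, 0.99, 0.0], [-0.001, 0.0, -1.0]]
contact_force: [-1.8, -1.4, 6.2]
finger_gap: 0.0106
grasp_force: 69.9
```

```bash
python3 -m crank '[{"x":0,"y":0,"z":-0.05,"wx":0,"wy":0,"wz":0},{"x":0,"y":0,"z":-0.05,"wx":0,"wy":0,"wz":0},{"x":0,"y":0,"z":-0.05,"wx":0,"wy":0,"wz":0},{"x":0,"y":0,"z":-0.05,"wx":0,"wy":0,"wz":0},{"x":0,"y":0,"z":-0.05,"wx":0,"wy":0,"wz":0},{"x":0,"y":0,"z":-0.05,"wx":0,"wy":0,"wz":0},{"x":0,"y":0,"z":-0.05,"wx":0,"wy":0,"wz":0}]' 0.4
python3 -m crank '[{"x":0,"y":0,"z":-1,"wx":0,"wy":0,"wz":0},{"x":0,"y":0,"z":-3,"wx":0,"wy":0,"wz":0},{"x":0,"y":0,"z":-6,"wx":0,"wy":0,"wz":0},{"x":0,"y":0,"z":-9,"wx":0,"wy":0,"wz":0},{"x":0,"y":0,"z":-12,"wx":0,"wy":0,"wz":0},{"x":0,"y":0,"z":-15,"wx":0,"wy":0,"wz":0},{"x":0,"y":-4,"z":-17,"wx":0,"wy":0,"wz":0},{"x":0,"y":-8,"z":-18,"wx":0,"wy":0,"wz":0},{"x":0,"y":-12,"z":-18,"wx":0,"wy":0,"wz":0},{"x":0,"y":-14,"z":-18,"wx":0,"wy":0,"wz":0},{"x":0,"y":-14,"z":-18,"wx":0,"wy":0,"wz":0},{"x":0,"y":-14,"z":-18,"wx":0,"wy":0,"wz":0}]'
python3 - <<'E'
from h import *
st(); d=cap('top','top9'); C=cloud(d);Z=C[...,2];cap('scene','scene9')
def reg(x0,x1,y0,y1,lo,hi,n):
    m=np.zeros(Z.shape,bool);m[y0:y1,x0:x1]=(Z[y0:y1,x0:x1]>lo)&(Z[y0:y1,x0:x1]<hi)
    print(n,m.sum(), C[m].mean(0) if m.any() else '', np.median(Z[m]) if m.any() else '')
reg(120,190,230,300,.05,.07,'grip'); reg(120,190,230,300,.026,.04,'packtop'); reg(400,450,255,285,.145,.2,'pin')
# well in the open hatch
g=d['image'].astype(int).mean(-1); y0,x0=160,255; s=g[y0:y0+30,x0:x0+28]; print('well bright',np.unravel_index(s.argmax(),s.shape),s.max(),np.median(s))
E
```

```text
time: 23.27
position: [0.4524, 0.3129, 0.0372]
tcp_rot: [[-0.99, 0.139, -0.0], [0.139, 0.99, 0.0], [0.0, 0.0, -1.0]]
contact_force: [-0.3, -0.5, 0.4]
finger_gap: 0.0518
grasp_force: 0.0
time: 24.27
position: [0.433, 0.173, 0.218]
tcp_rot: [[-0.99, 0.142, 0.001], [0.142, 0.99, -0.0], [-0.001, -0.0, -1.0]]
contact_force: [-0.3, 1.1, -0.2]
finger_gap: 0.051
grasp_force: 0.0
t 24.27 p [0.433 0.173 0.218] F [-0.3  1.1 -0.2] gap 0.051 grip 0.0 q [  7.  25. -44. 111.  22.  52.  33.]
grip 0  
packtop 52 [0.48455691 0.30839814 0.02844521] 0.02775798697003573
pin 110 [ 0.43451154 -0.28048215  0.15938387] 0.16026098082053974
well bright (np.int64(16), np.int64(12)) 165.66666666666666 115.33333333333333
```

View pics/top9.png

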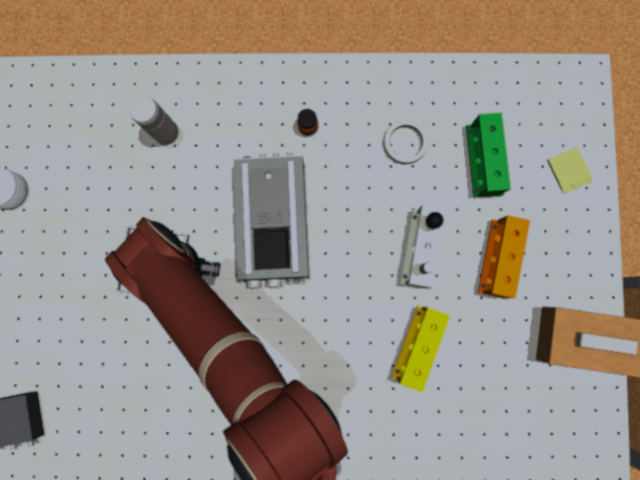

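The top view shows the hatch open (well at (268,176)), the bay empty, the pin and driver in the stand, and the bystanders unmoved. The arm hides the tray, so I'll check the pack numerically in the scene view.

```bash
python3 - <<'E'
from h import *
d=cap('scene','scene10'); C=cloud(d);P=C.reshape(-1,3)
r0=np.radians(-8.1);R=np.array([[np.cos(r0),-np.sin(r0)],[np.sin(r0),np.cos(r0)]])
L=(P[:,:2]-[.452,.312])@R
k=(abs(L)<.062).all(1)
for n,lo,hi in(('grip top',.055,.067),('block top',.028,.037)):
    m=k&(P[:,2]>lo)&(P[:,2]<hi); print(n,m.sum(),np.median(P[m,2]),'tray-frame',L[m].mean(0).round(3),np.percentile(L[m],[3,97],axis=0).round(3).tolist())
    A=np.c_[L[m],np.ones(m.sum())]; print('slopes',np.linalg.lstsq(A,P[m,2],rcond=None)[0].round(3))
st()
E
```

```text
grip top 93 0.0578222437205862 tray-frame [ 0.006 -0.001] [[-0.02, -0.007], [0.029, 0.004]]
slopes [-0.     0.069  0.058]
block top 587 0.031284098154037765 tray-frame [ 0.011 -0.002] [[-0.031, -0.031], [0.043, 0.03]]
slopes [0.014 0.01  0.031]
t 24.42 p [0.433  0.176  0.2178] F [ 0.2  0.7 -0.1] gap 0.0511 grip 0.0 q [  7.  25. -44. 111.  22.  52.  33.]
```

The pack lies flat: its top is at 31–32 mm, and it's centred in the tray to within about 6 mm. I'm handing in.

```bash
python3 -m crank '[{"x":0,"y":0,"z":0,"wx":0,"wy":0,"wz":0},{"x":0,"y":0,"z":0,"wx":0,"wy":0,"wz":0},{"x":0,"y":0,"z":0,"wx":0,"wy":0,"wz":0}]' >/dev/null; python3 -c "
from workcell import close_job
print(close_job())"
```

```text
the job is handed in; nothing more can be done
None
```

The job is handed in (no verdict came back): my last measurements show the hatch open at its stop, the pin tool upright in its original stand hole, and the pack flat and grip up in the tray, with the other things where they were.

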